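Hang the flipper link from the vise on the slanted peg

ROBOT

A 7-joint arm with a two-finger parallel gripper is mounted at the origin on the work surface. World frame = base frame: x ahead of the robot, y to its left, z up, the work surface at z = 0. Lengths are in mm, angles in rad, forces in N, time in s.
With the tool pointing down it reaches from about 400 to 875 mm from the base axis. Payload 4.4 kg.
Tool frame: the origin (TCP) lies where the fingers leave the gripper's body, on its centre line; the fingertips stand 73 mm ahead of it and the grasp point (between the pads) lies 54 mm ahead of it; z points along the fingers, y is the line along which they close (so a half turn about z gives the same grasp; the last joint's range is limited). The gripper opens to 85 mm and grips with 20 to 120 N. Pads are 22 mm wide; open, the fingers measure 114 mm over their backs; the gripper's body (76 mm by 85 mm) begins 54 mm behind the grasp point. The pads swing forward as they close: fully open they stand 13 mm farther back than shut.
Start: joints at [1.145, 0.628, 0.038, 1.517, -0.027, 0.996, -0.02], TCP at [228.882, -608.383, 303.913] pointing down, gripper open.
Joint ranges: [-3.06, 3.06], [-0.37, 2.12], [-1.25, 1.32], [0.18, 2.47], [-1.1, 4.24], [0.23, 1.98], [-2.94, 2.94]. Speed limits (rad/s): [2.57, 2.57, 3.14, 3.14, 3.14, 3.14, 3.14].

INTERFACE

Orientations are given as [roll, pitch, yaw] about the fixed x, y, z axes, in that order (R = Rz(yaw) Ry(pitch) Rx(roll)).
In Python, from cell import ctrl gives the robot as it stands.
- The arm moves only by the tool send_rows, never from a script. Its argument "rows" is a list that holds one entry, the list of rows, each a list of 6 numbers: the shift along the tool's x, y, z in cm, then the turn, a rotation vector about the tool's x, y, z in rad. In form: [[[tx, ty, tz, wx, wy, wz], ...]]. A call has 1 to 10 rows; each row is the pose to reach, as a shift and turn from the pose commanded when the call began, along the tool's axes at that moment; what a row does not reach only later rows make up. A row lasts 1/10 s, in which the tool goes at most 50 mm and 8.59 degrees, less where a joint would pass 70% of its speed; a pose out of reach is approached as far as the arm can. A call with a gripper value outside its range is refused whole. "grip" is the closure in counts, from 0 (fully open) to 255 (shut), set as the call begins (left out, the last holds). The fingers move at their own pace and stop on an object; the grip force is fixed at half the most. Time passes only in rows, so rows that repeat a pose let the fingers close. It gives the time, the measured TCP pose, the force, the opening and the grip force at its end, in the units of the state.
- ctrl.read_state(): the state, without advancing time (a new reading comes with each control period).
- ctrl.get_image(name): name is "scene" or "top"; returns a dict with "pixels" (384x512x3 uint8, red, green, blue), "fx", "fy", "cx", "cy" (pixels), "D" ([k1, k2, p1, p2, k3] as OpenCV has them; the pictures are not rectified), "extrinsics" (4x4, takes a point from camera to world coordinates). Camera axes: x right, y up, looking along -z (the intrinsics and any distortion apply to the point x, -y, -z); pixel columns grow to the right and rows downward; lengths in mm; the calibration is good to about 2 mm. A picture is of the moment at which its call begins. There is no depth.
- ctrl.finish_job(): hands the job in; it is judged then, once.
The state is a dict: "clock": time; "qpos": joint angles; "qd": joint speeds; "tau": joint torques, N m; "eef_pos": TCP position; "tool_rot": TCP orientation; "force": force on the tool from outside, world axes, zero at the start; "torque": the same for the moment, N m; "width": finger opening in mm; "gripper_force": force on a finger pad.
Only numpy, scipy, OpenCV 4.12 (cv2) and the standard library are available. Lean on these libraries where they do the work, as an engineer would, in place of code of your own. Each camera call takes 0.05 s, during which the arm holds its last target. There are 200 camera calls.

TASK

Release the bench vise by swinging its lever fully open, lift the steel flipper link out of the jaws, and hang it by its eye on the slanted peg of the stand, slid all the way down to the collar. Leave the vise open and do not disturb the flipper bat, coil bracket, glass bulb cover and plunger tip standing around.

Things in the scene. Friction and masses are not known exactly. Their poses are not given: they have to be found in the camera images.
- vise: Fixed grey cast-iron bench vise, base 130 x 225 mm. Origin: on the bench under the middle of the jaws; x along the clamped link away from the robot, y from moving to fixed jaw, z up. Jaws 50 mm long in x, 86 mm high; fixed jaw's face at y = 11 mm. A steel lip on the moving jaw overlaps the link's edge by 5 mm, so it cannot be lifted until opened. A fixed step 70 mm high carries the link.
- vise_lever (a joint): Vise's cam lever about a vertical axis: 0 closed (points along the vise's -x, towards the robot), 1.25 rad fully open (end stop), counterclockwise from above, so it then points nearly along the vise's -y. Stays where left; takes about 2 N at the knob. Opening draws the moving jaw away by 12.8 mm per rad (16 mm at full swing).
- lever_knob (a point): Top centre of the upright black cylindrical knob at the lever's end, 108 mm above the bench; 18 mm diameter, 35 mm of it free above the lever bar (bar top 73 mm above the bench). 65 mm from the lever's pivot; it moves round it as the lever swings.
- lever_pivot (a point): Point on the lever's vertical pivot axis at the knob's top height (vise frame: x = 0, y = -100 mm, 108 mm above the bench). Fixed to the vise.
- link: Steel flipper link, 0.16 to 0.26 kg, 163 mm long: flat bar 22 mm wide, 8 mm thick, a thick round eye at one end. Lies flat in the vise along the vise's x, eye on the far side from the robot, both ends sticking out of the jaws. Origin: centre line of the bar's underside, 70 mm above the bench at the start; x towards the eye, y across, z up. Tail end (near the robot) at x = -85, eye at x = 60 mm.
- link_eye (a point): Centre of the link's eye (link frame 60, 0, 4 mm): a round boss 36 mm in diameter and 20 mm thick (10 mm either side of this point), with a 21 mm through hole along the link's z. It goes on the peg only with the hole's axis within about 20 degrees of the peg's; a released link tips by up to that much and hangs slanting down.
- peg: Round steel peg, 12 mm diameter, slanting up 48 degrees above level, roughly towards the robot. Origin: on its axis at the upper face of its collar (34 mm diameter, 6 mm thick), 195 mm above the bench. z along the peg to the free tip at z = 60 mm; x points up and back over the post, y level. Boss flat on the collar: eye centre at z = 10 mm.
- stand: Fixed stand that carries the peg; its position and yaw vary. Dark base plate 150 x 120 x 12 mm and a wooden post 30 x 26 mm, 187 mm high, whose front face is 30 mm behind the origin in x. Origin: on the bench below the peg's collar; x from the peg to the post, z up.
- bat: Bystander: black plastic flipper bat, 75 mm long, 34 mm high. Origin: middle of its underside.
- bracket: Bystander: brass coil bracket, bent sheet 60 x 45 mm, 54 mm high. Origin: middle of its underside.
- bulb_cover: Bystander: green glass bulb cover, dome 60 mm wide, 50 mm high. Origin: middle of its underside.
- plunger_tip: Bystander: tin plunger tip, stepped cylinder 28 mm wide, 66 mm high, standing. Origin: middle of its underside.
Mind the look-alikes: they are no part of the job. What is shaped like the stand but orange or purple is not meant.

How it is judged (in metres and radians):
On the way, in this order (a step that is already met when the one before it is completed fails the run):
1. the vise is opened: lever swung to at least 1.1 of its 1.25 rad while the link still lies in the jaws (value of joint vise_lever above 1.1 rad and distance of link from where it was at the start of the episode below 0.02 m), for 0.1 s.
2. the link is lifted clear of the vise (eye more than 130 mm above the bench) (height (world z) of link_eye above 0.13 m), for 0.1 s.
At the end, for the whole second after the job is handed in: The peg passes through the eye: eye centre within 12 mm of the peg's axis and 4 to 26 mm above the collar's face, eye axis within 34 degrees (0.6 rad) of the peg's, link at rest (under 0.03 m/s, 0.3 rad/s), vise lever still open (over 1.0 rad) (x of link_eye in the frame of peg between -0.012 and 0.012 m and y of link_eye in the frame of peg between -0.012 and 0.012 m and z of link_eye in the frame of peg between 0.004 and 0.026 m and angle between the z axis of link and the z axis of peg, either way round below 0.6 rad and linear speed of link below 0.03 m/s and angular speed of link below 0.3 rad/s and value of joint vise_lever above 1 rad); the robot touches nothing.
It fails at once if a bystander (bat, bracket, bulb cover, or plunger tip) is moved by more than 20 mm (distance of any of bat, bracket, bulb_cover, plunger_tip from where it was at the start of the episode above 0.02 m).
It also fails if it takes over 61 s, if anything falls off the work surface, if the arm or the gripper's body presses on something with over 40 N, if the wrist force passes 120 N, or if a joint passes its speed limit or range.

## Working session

There is one attempt and no reset: what is moved stays moved. The work goes in short steps, Python scripts to look and compute and a tool call to move; the robot and the scene stay as the last step left them, time stands still between calls to the robot, and variables do not carry over. Pictures are saved under pics/ and viewed, at most 10 in all, crops included, and the job is handed in when it is done.

Besides the shell and the picture viewer there is one more tool, called after "Emit:" as name(argument=value, ...) on one line, values as JSON. send_rows: Moves the arm, as the interface text tells. Its arguments: {"type":"object","properties":{"rows":{"type":"array","items":{"type":"array","items":{"type":"array","items":{"type":"number"}}}},"grip":{"type":"number"}},"required":["rows"]}

```bash
mkdir -p pics; ls
python3 - <<'E'
from cell import ctrl
import cv2,numpy as np
print(ctrl.read_state())
for n in("scene","top"):
    d=ctrl.get_image(n); cv2.imwrite(f"pics/{n}0.png",d["pixels"][:,:,::-1]); print(n,d["fx"],d["fy"],d["cx"],d["cy"],d["D"],np.round(d["extrinsics"],4).tolist())
a=cv2.imread("pics/scene0.png");b=cv2.imread("pics/top0.png")
E
```

```text
pics
{'clock': 0.0, 'qpos': array([ 1.14518989,  0.6293484 ,  0.03844405,  1.51836601, -0.02701589,
        0.99628393, -0.02001717]), 'qd': array([ 0.00206042,  0.00114492,  0.00084962, -0.0017449 , -0.00019053,
       -0.00069712,  0.00073498]), 'tau': array([-6.34006283e-04, -5.63392425e+01,  1.22633826e+00, -1.93441343e+01,
        1.10026274e-02,  1.05897576e-02, -3.35395221e-06]), 'eef_pos': array([ 228.72189651, -607.91388137,  302.98814567]), 'tool_rot': array([-3.13970494e+00,  1.28883117e-05,  3.59778983e-01]), 'force': array([ 0.09342626, -0.56586617, -0.08045127]), 'torque': array([ 0.01904184, -0.05974668,  0.01210302]), 'gripper_force': 0.0, 'width': 85.50174427984636}
scene 450.22626204413064 450.22626204413064 257.3858822548042 185.0369604039788 [-0.05999671  0.          0.          0.          0.        ] [[0.4418, -0.583, 0.6819, 1224.1276], [0.8971, 0.2951, -0.3289, -397.879], [-0.0094, 0.757, 0.6533, 812.0015], [0.0, 0.0, 0.0, 1.0]]
top 409.52765828342655 409.52765828342655 257.38139589353136 198.01766238240634 [-0.12991785  0.          0.          0.          0.        ] [[-0.0036, 0.9829, -0.1841, 340.815], [-0.9994, -0.0096, -0.0318, -63.4665], [-0.033, 0.1839, 0.9824, 1017.8146], [0.0, 0.0, 0.0, 1.0]]
```

View pics/scene0.png

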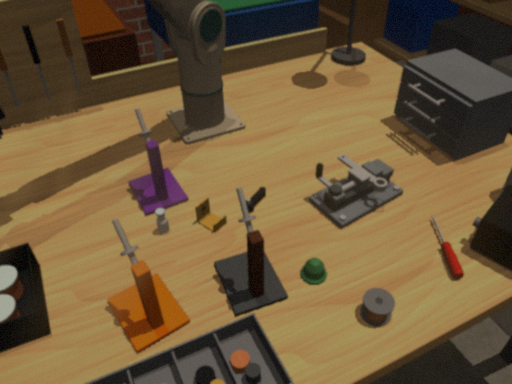

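View pics/top0.png

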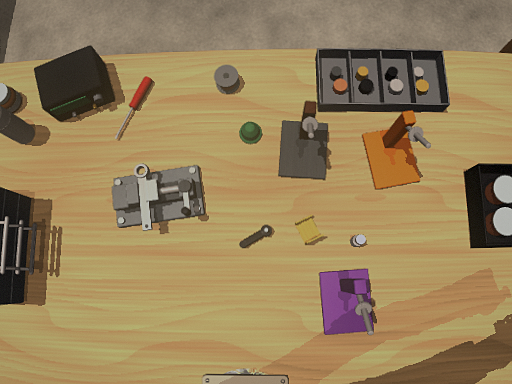

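The stand could be the dark one (scene 250,270; top 304,150), the orange one (scene 140,300; top 392,155) or the purple one (scene 157,185; top 346,300). By the description it is the dark one with the wooden post. The vise is the only one (scene 355,190; top 158,195). Next I check both in one close composite crop.

Run:
```python
import cv2,numpy as np
a=cv2.imread("pics/scene0.png");b=cv2.imread("pics/top0.png")
def c(i,x,y): return cv2.resize(i[y:y+75,x:x+100],(400,300),interpolation=cv2.INTER_CUBIC)
# offsets: top vise(108,158), top stand(265,98); scene vise(305,150), scene stand(205,185) taller
s=cv2.resize(a[180:315,160:340],(400,300),interpolation=cv2.INTER_CUBIC)
cv2.imwrite("pics/c1.png",np.vstack([np.hstack([c(b,108,158),c(b,265,98)]),np.hstack([c(a,305,150),s])]))
```

```text
(no output)
```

View pics/c1.png

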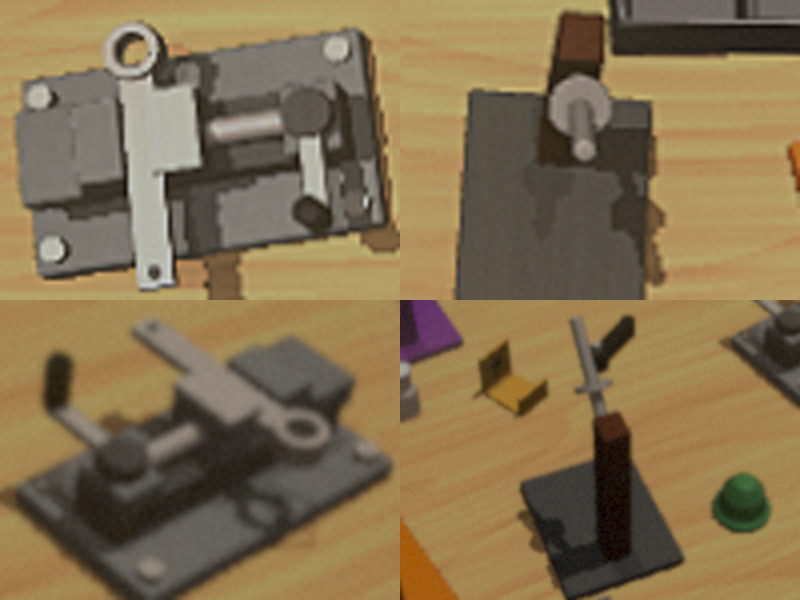

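The crop confirms it. Top view: link eye at (141,170.5), tail hole at (146,226), knob near (184,209), dark stand's peg tip at (311,135.5) and collar at (310,124). Scene view: knob top at (320,164.5), tip at (240,189), collar at (247,219). The lever is closed.

```bash
cat > h.py <<'E'
import cv2,numpy as np
from cell import ctrl
from scipy.spatial.transform import Rotation as Ro
def ray(d,p):
    K=np.array([[d["fx"],0,d["cx"]],[0,d["fy"],d["cy"]],[0,0,1]])
    u=cv2.undistortPoints(np.array([[p]],float),K,np.array(d["D"],float))[0,0]
    E=np.array(d["extrinsics"]); v=E[:3,:3]@[u[0],-u[1],-1]; return E[:3,3],v/np.linalg.norm(v)
def onz(d,p,z):
    o,v=ray(d,p); return o+v*(z-o[2])/v[2]
def proj(d,P):
    K=np.array([[d["fx"],0,d["cx"]],[0,d["fy"],d["cy"]],[0,0,1]])
    E=np.array(d["extrinsics"]); q=np.diag([1,-1,-1])@E[:3,:3].T@(np.array(P,float)-E[:3,3])
    return cv2.projectPoints(q[None],np.zeros(3),np.zeros(3),K,np.array(d["D"],float))[0].ravel()
def tri(d1,p1,d2,p2):
    o1,v1=ray(d1,p1);o2,v2=ray(d2,p2)
    t=np.linalg.lstsq(np.c_[v1,-v2],o2-o1,rcond=None)[0]
    a,b=o1+v1*t[0],o2+v2*t[1]; return (a+b)/2,np.linalg.norm(a-b)
E
python3 - <<'E'
from h import *
np.set_printoptions(precision=1,suppress=True)
s,t=ctrl.get_image("scene"),ctrl.get_image("top")
f=lambda ox,oy,x,y:(ox+x/4-.375,oy+y/4-.375)
eye_t=f(108,158,132,50);tail_t=f(108,158,153,271)
e=onz(t,eye_t,84);ta=onz(t,tail_t,78);print("top eye",e,"tail",ta,np.degrees(np.arctan2(*(e-ta)[1::-1])),np.linalg.norm((e-ta)[:2]))
es=onz(s,f(305,150,302,128),84);tas=onz(s,f(305,150,152,26),78);print("scene",es,tas,np.degrees(np.arctan2(*(es-tas)[1::-1])))
print("knob scene",onz(s,f(305,150,60,58),108),"top",onz(t,f(108,158,305,207),108))
for n,pt,ps,z in(("tip",(311.1,135.3),(239.5,188.8),239.6),("collar",(309.8,123.6),(246.7,218.5),195)):
    print(n,"tri",*tri(t,pt,s,ps),"top",onz(t,pt,z),"scn",onz(s,ps,z))
im=t["pixels"].astype(int);sub=im[118:182,275:332]
m=((sub.max(2)-sub.min(2)<25)&(sub.max(2)<110)).astype(np.uint8)
m=cv2.morphologyEx(m,cv2.MORPH_OPEN,np.ones((5,5),np.uint8))
c=max(cv2.findContours(m,0,cv2.CHAIN_APPROX_NONE)[0],key=cv2.contourArea)[:,0]+[275,118]
P=np.array([onz(t,p.astype(float),12)[:2] for p in c],np.float32);r=cv2.minAreaRect(P);print("stand rect",r)
for n,p in(("bat",(256,237)),("bracket",(310,230)),("bulb",(250,132)),("plug",(359,240))):print(n,onz(t,p,20))
for p in((39,97),(336,48),(53,249)):print("bolt",onz(t,f(108,158,*p),25))
E
```

```text
top eye [586.7 247.1  84. ] tail [454.  229.6  78. ] 7.498301980899862 133.84016911484056
scene [591.1 248.   84. ] [454.9 229.3  78. ] 7.809943447565452
knob scene [487.9 132.7 108. ] top [486.7 133.2 108. ]
tip tri [ 615.2 -144.8  234.5] 3.5262467931348396 top [ 612.8 -145.9  239.6] scn [ 621.1 -145.4  239.6]
collar tri [ 656.2 -148.5  191.4] 1.2505074734473447 top [ 654.6 -148.7  195. ] scn [ 659.7 -149.4  195. ]
stand rect ((655.6722412109375, -148.4942626953125), (117.9283447265625, 148.56771850585938), 85.58379364013672)
bat [431.  -27.5  20. ]
bracket [ 447.1 -159.4   20. ]
bulb [700.4 -12.9  20. ]
plug [ 421.3 -278.5   20. ]
bolt [572.3 326.6  25. ]
bolt [601.4 134.4  25. ]
bolt [474.4 311.5  25. ]
```

```bash
cat >> h.py <<'E'
def plan(wps,state=None):
    """wps: list of (pos mm, R) ; prints each wp as row relative to previous wp-call start"""
    s=state or ctrl.read_state(); p,R=np.array(s["eef_pos"]),Ro.from_euler("xyz",s["tool_rot"])
    for calls in wps:   # each call: list of wps relative to same start
        for q,Q in calls:
            print(np.round(R.inv().apply(np.array(q)-p)/10,2).tolist()+np.round((R.inv()*Q).as_rotvec(),3).tolist())
        print("--"); p,R=np.array(q),Q
down=lambda psi:Ro.from_euler("xyz",[np.pi,0,psi])
E
python3 - <<'E'
from h import *
k=np.array([487.3,133]);a=np.radians(7.6);pv=k+65*np.array([np.cos(a),np.sin(a)])
plan([[((480,-250,400),down(.132))],[((*k,400),down(.132))],[((*k,235),down(.132))],[((*k,153),down(.132))],
 [((*(pv+65*np.array([np.cos(np.pi+a+t),np.sin(np.pi+a+t)])),153),down(.132+t)) for t in np.linspace(.13,1.3,10)]])
E
```

```text
[36.12, -24.68, -9.64, -0.001, 0.0, 0.228]
--
[5.76, -37.87, -0.0, 0.0, 0.0, 0.0]
--
[0.0, -0.0, 16.5, 0.0, 0.0, 0.0]
--
[0.0, -0.0, 8.2, 0.0, 0.0, 0.0]
--
[0.06, 0.84, 0.0, 0.0, 0.0, -0.13]
[0.22, 1.67, 0.0, 0.0, 0.0, -0.26]
[0.49, 2.47, 0.0, 0.0, 0.0, -0.39]
[0.86, 3.23, 0.0, 0.0, 0.0, -0.52]
[1.33, 3.93, 0.0, -0.0, 0.0, -0.65]
[1.88, 4.57, 0.0, 0.0, 0.0, -0.78]
[2.51, 5.13, 0.0, 0.0, 0.0, -0.91]
[3.21, 5.6, 0.0, 0.0, 0.0, -1.04]
[3.97, 5.98, 0.0, -0.0, 0.0, -1.17]
[4.77, 6.26, 0.0, 0.0, 0.0, -1.3]
--
```

Emit:
send_rows(rows=[[[0,0,-9.6,0,0,0],[0,0,-9.6,0,0,0],[36.1,-24.7,-9.6,0,0,0.228],[36.1,-24.7,-9.6,0,0,0.228],[36.1,-24.7,-9.6,0,0,0.228],[36.1,-24.7,-9.6,0,0,0.228],[36.1,-24.7,-9.6,0,0,0.228],[36.1,-24.7,-9.6,0,0,0.228],[36.1,-24.7,-9.6,0,0,0.228],[36.1,-24.7,-9.6,0,0,0.228]]], grip=150)

```text
clock: 1.2
eef_pos: [459.1, -278.9, 400.0]
tool_rot: [3.141, -0.0, 0.132]
force: [1.1, 0.2, 0.6]
width: 35.3
gripper_force: 0.0
```

Emit:
send_rows(rows=[[[0,0,0,0,0,0],[0,0,0,0,0,0],[0,0,0,0,0,0],[0,0,0,0,0,0]]])

```text
clock: 1.6
eef_pos: [457.3, -282.3, 399.9]
tool_rot: [3.141, 0.001, 0.129]
force: [-0.4, 0.7, 0.1]
width: 35.1
gripper_force: 0.0
```

Emit:
send_rows(rows=[[[8.36,-40.8,0,0,0,0],[8.36,-40.8,0,0,0,0],[8.36,-40.8,0,0,0,0],[8.36,-40.8,0,0,0,0],[8.36,-40.8,0,0,0,0],[8.36,-40.8,0,0,0,0],[8.36,-40.8,0,0,0,0],[8.36,-40.8,0,0,0,0],[8.36,-40.8,0,0,0,0],[8.36,-40.8,0,0,0,0]]])

```text
clock: 2.6
eef_pos: [487.6, 137.0, 399.8]
tool_rot: [-3.14, -0.0, 0.135]
force: [-1.0, -1.1, -1.1]
width: 35.2
gripper_force: 0.0
```

Emit:
send_rows(rows=[[[0,0,16.5,0,0,0],[0,0,16.5,0,0,0],[0,0,16.5,0,0,0],[0,0,16.5,0,0,0],[0,0,16.5,0,0,0]]])

```text
clock: 3.1
eef_pos: [486.5, 131.4, 232.5]
tool_rot: [3.139, 0.006, 0.128]
force: [-0.6, 0.5, 0.3]
width: 35.4
gripper_force: 0.0
```

Run:
```python
from h import *
s=ctrl.read_state();print(s["eef_pos"],s["tool_rot"],s["width"])
ims=[]
for n in("scene","top"):
    d=ctrl.get_image(n);q=proj(d,(487.3,133,108));print(n,q)
    x,y=(max(0,int(c)-w) for c,w in zip(q,(50,55)))
    ims.append(cv2.resize(d["pixels"][y:y+100,x:x+100,::-1],(400,400),interpolation=cv2.INTER_CUBIC));print(x,y)
cv2.imwrite("pics/c2.png",np.hstack(ims))
```

```text
[486.50610967 131.43922575 232.49905614] [3.13914225 0.00595026 0.12789823] 35.40884364129284
scene [319.61115256 163.96574417]
269 108
top [183.97622028 209.0928091 ]
133 154
```

View pics/c2.png

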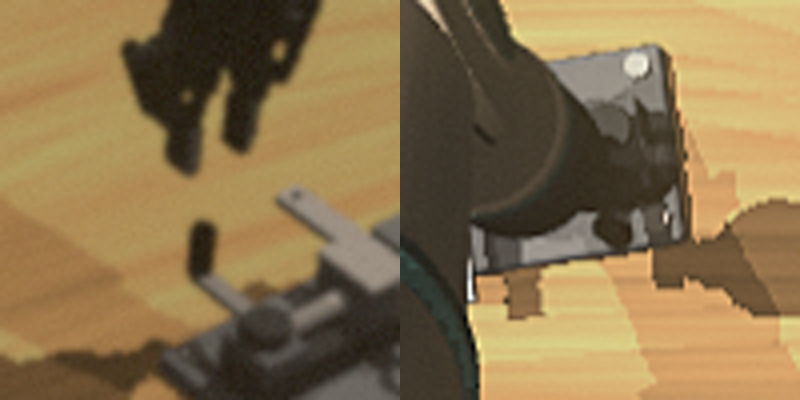

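The scene crop shows the two fingertips at (183,160) and (240,145), straddling the knob top at (202,228). I descend and swing the lever.

Emit:
send_rows(rows=[[[0.1,-0.15,4,0,0,0],[0.1,-0.15,8,0,0,0],[0.1,-0.15,8,0,0,0],[0.1,-0.15,8,0,0,0]]])

```text
clock: 3.6
eef_pos: [489.3, 136.0, 156.3]
tool_rot: [3.141, -0.001, 0.131]
force: [0.4, 0.3, 1.1]
width: 35.1
gripper_force: 0.0
```

Emit:
send_rows(rows=[[[0.06,0.84,0,0,0,-0.13],[0.22,1.67,0,0,0,-0.26],[0.49,2.47,0,0,0,-0.39],[0.86,3.23,0,0,0,-0.52],[1.33,3.93,0,0,0,-0.65],[1.88,4.57,0,0,0,-0.78],[2.5,5.13,0,0,0,-0.91],[3.2,5.6,0,0,0,-1.04],[3.97,5.98,0,0,0,-1.17],[4.77,6.26,0,0,0,-1.3]]])

```text
clock: 4.6
eef_pos: [545.2, 80.0, 158.2]
tool_rot: [3.137, 0.0, 1.436]
force: [-1.2, 2.0, -0.0]
width: 35.3
gripper_force: 1.0
```

Emit:
send_rows(rows=[[[0,0,0,0,0,0],[0,0,0,0,0,0]]])

```text
clock: 4.8
eef_pos: [545.1, 79.9, 157.1]
tool_rot: [3.138, 0.0, 1.428]
force: [-0.1, 0.5, -0.5]
width: 35.2
gripper_force: 0.0
```

Emit:
send_rows(rows=[[[0,0.2,0,0,0,0],[0,0.4,0,0,0,0],[0,0.6,0,0,0,0],[0,0.6,0,0,0,0]]])

```text
clock: 5.2
eef_pos: [548.7, 79.9, 154.8]
tool_rot: [-3.139, 0.001, 1.432]
force: [-4.3, -0.1, 2.8]
width: 35.2
gripper_force: 2.2
```

Emit:
send_rows(rows=[[[0,-0.6,0,0,0,0],[0,-0.6,-5,0,0,0],[0,-0.6,-10,0,0,0],[0,-0.6,-15,0,0,0],[-10,-0.6,-20,0,0,0],[-20,-0.6,-20,0,0,0],[-20,-0.6,-20,0,0,0],[-20,-0.6,-20,0,0,0]]], grip=0)

```text
clock: 6.0
eef_pos: [517.0, -111.9, 354.2]
tool_rot: [3.139, 0.001, 1.432]
force: [1.6, -0.5, -1.1]
width: 85.5
gripper_force: 0.0
```

Run:
```python
from h import *
s=ctrl.read_state();print(s["eef_pos"],s["tool_rot"],s["width"])
ims=[]
for n,(x,y) in(("scene",(300,130)),("top",(105,150))):
    d=ctrl.get_image(n)
    ims.append(cv2.resize(d["pixels"][y:y+100,x:x+100,::-1],(400,400),interpolation=cv2.INTER_CUBIC))
cv2.imwrite("pics/c3.png",np.hstack(ims))
```

```text
[ 517.02912455 -111.92232882  354.24661738] [3.13946164e+00 7.27586717e-04 1.43200988e+00] 85.48484253926358
```

View pics/c3.png

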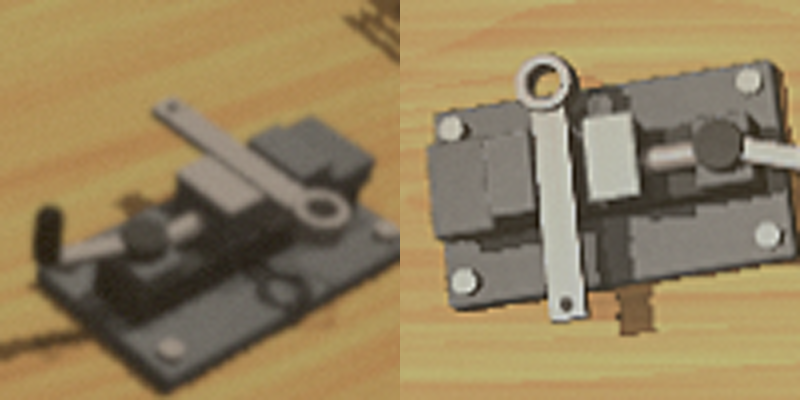

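The lever is fully open and the link lies unmoved, with eye (140.9,170.1) and tail hole (146.4,225.6) in the top view. I grasp the tail.

Run:
```python
from h import *
D=down(.132)
plan([[((489,234,300),D)],[((489,234,200),D)],[((489,234,126),D)]])
```

```text
[34.52, -8.09, 5.17, 0.005, 0.004, 1.286]
--
[0.0, -0.0, 10.0, 0.0, 0.0, 0.0]
--
[0.0, -0.0, 7.4, 0.0, 0.0, 0.0]
--
```

Emit:
send_rows(rows=[[[34.5,-8.1,5.2,0.005,0.004,1.286],[34.5,-8.1,5.2,0.005,0.004,1.286],[34.5,-8.1,5.2,0.005,0.004,1.286],[34.5,-8.1,5.2,0.005,0.004,1.286],[34.5,-8.1,5.2,0.005,0.004,1.286],[34.5,-8.1,5.2,0.005,0.004,1.286],[34.5,-8.1,5.2,0.005,0.004,1.286],[34.5,-8.1,5.2,0.005,0.004,1.286],[34.5,-8.1,5.2,0.005,0.004,1.286],[34.5,-8.1,5.2,0.005,0.004,1.286]]], grip=95)

```text
clock: 7.1
eef_pos: [484.4, 244.2, 301.3]
tool_rot: [-3.136, -0.001, 0.148]
force: [1.1, -0.4, -0.1]
width: 53.9
gripper_force: 0.0
```

Emit:
send_rows(rows=[[[0,0,10,0,0,0],[0,0,10,0,0,0],[0,0,10,0,0,0],[0,0,10,0,0,0]]])

```text
clock: 7.5
eef_pos: [485.0, 243.0, 201.8]
tool_rot: [-3.136, 0.001, 0.147]
force: [0.1, -0.2, 0.6]
width: 53.6
gripper_force: 0.0
```

Run:
```python
from h import *
plan([[((489,234,126),down(.132))]])
```

```text
[0.27, 0.99, 7.57, -0.006, 0.001, 0.015]
--
```

Emit:
send_rows(rows=[[[0.27,1,3,-0.006,0,0.015],[0.27,1,6,-0.006,0,0.015],[0.27,1,7.55,-0.006,0,0.015],[0.27,1,7.55,-0.006,0,0.015],[0.27,1,7.55,-0.006,0,0.015]]])

```text
clock: 8.0
eef_pos: [490.5, 235.1, 128.5]
tool_rot: [-3.14, -0.004, 0.131]
force: [0.3, 0.2, -0.2]
width: 53.1
gripper_force: 0.0
```

Emit:
send_rows(rows=[[[0,0,0,0,0,0],[0,0,0,0,0,0],[0,0,0,0,0,0],[0,0,0,0,0,0],[0,0,0,0,0,0],[0,0,0,0,0,0]]], grip=255)

```text
clock: 8.6
eef_pos: [489.6, 234.2, 127.5]
tool_rot: [3.141, -0.002, 0.13]
force: [-1.9, -1.1, 7.8]
width: 20.5
gripper_force: 58.2
```

Emit:
send_rows(rows=[[[0,0,-1,0,0,0],[0,0,-3,0,0,0],[0,0,-6,0,0,0],[0,0,-10,0,0,0],[0,0,-14,0,0,0],[0,0,-18,0,0,0],[0,0,-22,0,0,0],[0,0,-22,0,0,0],[0,0,-22,0,0,0]]])

```text
clock: 9.5
eef_pos: [488.6, 234.4, 347.1]
tool_rot: [-3.141, -0.002, 0.131]
force: [-0.3, -0.5, -2.8]
width: 20.6
gripper_force: 58.8
```

Run:
```python
from h import *
p=np.array([-np.sin(np.radians(42))*np.cos(.077),np.sin(np.radians(42))*np.sin(.077),np.cos(np.radians(42))])
Q=Ro.from_euler("xyz",[np.pi-0,-np.radians(42),-.077]);print(Q.as_matrix().round(3),p)
s=ctrl.read_state();print(s["eef_pos"],s["tool_rot"],s["width"])
# grasp->eye in tool frame (expected): +x 99
TE=np.array([99.5,0,53.])
o=np.array([656,-148.6,195])
for z in(110,10): print(z,o+p*z-Q.apply(TE))
```

```text
[[ 0.741 -0.077  0.667]
 [-0.057 -0.997 -0.051]
 [ 0.669  0.    -0.743]] [-0.66714795  0.05147216  0.74314483]
[488.62186249 234.40829252 347.10887116] [-3.14119258e+00 -1.93079611e-03  1.30907242e-01] 20.57575097712363
110 [ 473.53106972 -134.52205866  249.55411122]
10 [ 540.24586458 -139.6692745   175.23962867]
```

Run:
```python
from h import *
Q=Ro.from_euler("xyz",[np.pi,-np.radians(42),-.077])
plan([[((460,-133,400),Q)]])
```

```text
[-7.62, 36.05, -5.32, -0.077, 0.728, 0.198]
--
```

Emit:
send_rows(rows=[[[0,5,-5.3,0,0,0],[-2,10,-5.3,-0.01,0.1,0.03],[-3,15,-5.3,-0.02,0.2,0.06],[-5,20,-5.3,-0.03,0.3,0.09],[-6,25,-5.3,-0.04,0.4,0.12],[-7,30,-5.3,-0.05,0.5,0.14],[-7.6,33,-5.3,-0.07,0.6,0.17],[-7.6,36,-5.3,-0.077,0.728,0.198],[-7.6,36,-5.3,-0.077,0.728,0.198],[-7.6,36,-5.3,-0.077,0.728,0.198]]])

```text
clock: 10.5
eef_pos: [457.9, -97.6, 400.1]
tool_rot: [-3.107, -0.613, -0.051]
force: [1.0, -0.2, -1.8]
width: 20.8
gripper_force: 59.4
```

Emit:
send_rows(rows=[[[0,0,0,0,0,0],[0,0,0,0,0,0],[0,0,0,0,0,0]]])

```text
clock: 10.8
eef_pos: [459.3, -96.1, 401.5]
tool_rot: [-3.108, -0.614, -0.048]
force: [0.2, 0.4, -1.4]
width: 21.0
gripper_force: 59.4
```

Run:
```python
from h import *
s=ctrl.read_state();print(s["eef_pos"],s["tool_rot"],s["width"])
Q=Ro.from_euler("xyz",[np.pi,-np.radians(42),-.077])
p=-Q.apply([0,0,1]);o=np.array([656,-148.6,195])
plan([[(o+p*110-Q.apply([99.5,0,53]),Q)]])
```

```text
[459.32995516 -96.09742994 401.46659807] [-3.10780287 -0.61443803 -0.04807872] 20.95989940428613
[-7.45, 4.22, 13.2, -0.052, 0.119, 0.021]
--
```

Emit:
send_rows(rows=[[[-7.45,4.2,1,-0.05,0.119,0.02],[-7.45,4.2,1,-0.05,0.119,0.02],[-7.45,4.2,5,-0.05,0.119,0.02],[-7.45,4.2,9,-0.05,0.119,0.02],[-7.45,4.2,13.2,-0.05,0.119,0.02],[-7.45,4.2,13.2,-0.05,0.119,0.02],[-7.45,4.2,13.2,-0.05,0.119,0.02],[-7.45,4.2,13.2,-0.05,0.119,0.02]]])

```text
clock: 11.6
eef_pos: [476.2, -164.3, 391.4]
tool_rot: [-3.12, -0.67, -0.078]
force: [1.4, -0.3, -1.5]
width: 20.7
gripper_force: 59.4
```

Run:
```python
from h import *
s=ctrl.read_state();print(s["eef_pos"],s["tool_rot"],s["width"])
R=Ro.from_euler("xyz",s["tool_rot"]);e=s["eef_pos"]+R.apply([99.5,0,53]);ims=[]
for n in("scene","top"):
    d=ctrl.get_image(n);q=proj(d,e);x,y=int(q[0])-40,int(q[1])-40
    print(n,q,"crop",x,y,"collar",proj(d,(656,-148.6,195)))
    ims.append(cv2.resize(d["pixels"][y:y+80,x:x+80,::-1],(400,400),interpolation=cv2.INTER_CUBIC))
    cv2.imwrite(f"pics/{n}4.png",d["pixels"][:,:,::-1])
cv2.imwrite("pics/c4.png",np.hstack(ims))
```

```text
[ 476.23366443 -164.34466981  391.37747597] [-3.12028744 -0.66982977 -0.07767194] 20.680884414225517
scene [213.68292048 106.27209067] crop 173 66 collar [246.26516215 217.17537308]
top [338.3639787  114.46221909] crop 298 74 collar [309.71253143 122.95814299]
```

View pics/c4.png

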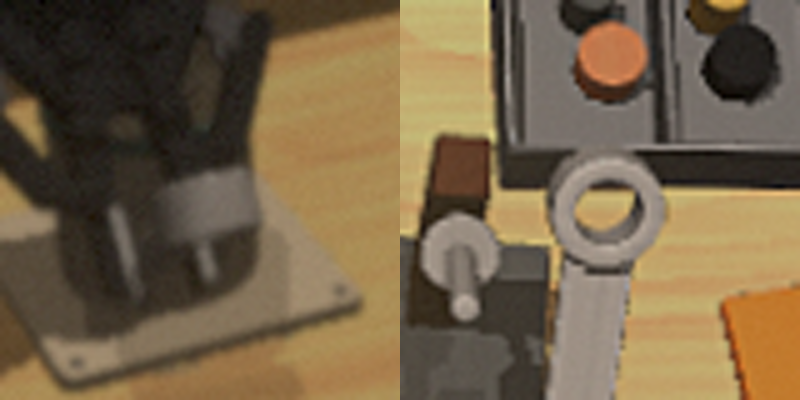

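The top crop shows the eye ring at (608,208) in hand, with peg and collar at (460,255) in the crop. The scene crop shows the boss side-on at (210,205). The move stopped short, so I check the joints.

Run:
```python
from h import *
s=ctrl.read_state();print(s["qpos"].round(3),s["eef_pos"],s["clock"],s["force"])
Q=Ro.from_euler("xyz",[np.pi,-np.radians(42),-.077])
p=-Q.apply([0,0,1]);o=np.array([656,-148.6,195])
plan([[(o+p*110-Q.apply([99.5,0,53]),Q)]])
```

```text
[ 0.431  0.147 -0.042  2.247 -1.099  0.233 -0.231] [ 476.31931404 -164.00710182  391.39609159] 11.7 [-0.1004804 -0.3680664 -1.8875718]
[-9.2, -2.69, 10.86, -0.021, 0.063, -0.001]
--
```

```bash
cat >> h.py <<'E'
import json,os
def log():
    s=ctrl.read_state(); open("log.txt","a").write(json.dumps([list(s["qpos"]),list(s["eef_pos"]),list(s["tool_rot"])])+"\n"); return s
E
python3 - <<'E'
from h import *
open("log.txt","w").write(json.dumps([[1.14518989,0.6293484,0.03844405,1.51836601,-0.02701589,0.99628393,-0.02001717],[228.72,-607.91,302.99],[-3.1397,0,.35978]])+"\n")
log();plan([[((560,-20,440),down(-.4))]])
E
```

```text
[8.69, -14.99, 1.0, -0.128, -0.661, 0.318]
--
```

Emit:
send_rows(rows=[[[8.7,-15,1,-0.128,-0.66,0.318],[8.7,-15,1,-0.128,-0.66,0.318],[8.7,-15,1,-0.128,-0.66,0.318],[8.7,-15,1,-0.128,-0.66,0.318],[8.7,-15,1,-0.128,-0.66,0.318],[8.7,-15,1,-0.128,-0.66,0.318]]])

```text
clock: 12.3
eef_pos: [546.9, -38.7, 431.0]
tool_rot: [-3.036, -0.32, -0.233]
force: [1.7, 0.5, -1.7]
width: 20.7
gripper_force: 59.3
```

Run:
```python
from h import *
s=log();print(s["qpos"].round(3),s["eef_pos"],s["tool_rot"])
```

```text
[-0.237  0.234  0.352  1.868 -0.212  0.731 -1.559] [546.85859974 -38.73127726 431.01204407] [-3.0357085  -0.32002338 -0.23315362]
```

Emit:
send_rows(rows=[[[4,-5,0,0,0.3,0.1],[4,-5,0,0,0.3,0.1],[4,-5,0,0,0.3,0.1],[4,-5,0,0,0.3,0.1]]])

```text
clock: 12.7
eef_pos: [593.2, 2.2, 447.7]
tool_rot: [-2.964, -0.604, -0.384]
force: [-0.1, -0.6, -1.8]
width: 20.4
gripper_force: 59.4
```

Run:
```python
from h import *
s=log();print(s["qpos"].round(3),s["eef_pos"],s["tool_rot"])
from scipy.optimize import least_squares
L=[json.loads(l) for l in open("log.txt")]
def fk(q,P):
    h,a,b,c,e,w,g,psi0=P
    R=Ro.identity();p=np.array([0,0,h])
    R=R*Ro.from_euler("z",-0*q[0]);sg=1
    return R
import itertools
best=[]
for sg in itertools.product([1,-1],repeat=3):   # signs of z joints 1,3(+5,7)
  def FK(q,P):
    h,a,b,c,e,w,g,f,z0,zt=P
    R=Ro.from_euler("z",sg[0]*q[0]+z0)*Ro.from_euler("y",q[1]);p=np.array([0,0,h])+R.apply([0,0,a])
    R=R*Ro.from_euler("z",sg[1]*q[2]); p=p+R.apply([e,0,0]);R=R*Ro.from_euler("y",q[3]);p=p+R.apply([g,0,b])
    R=R*Ro.from_euler("z",sg[2]*q[4]);R=R*Ro.from_euler("y",q[5]);p=p+R.apply([w,0,c])
    return p,R*Ro.from_euler("z",sg[2]*q[6]+zt)
  def res(P):
    r=[]
    for q,x,o in L:
        p,R=FK(q,P);r+=list(p-x)+list(300*(R.inv()*Ro.from_euler("xyz",o)).as_rotvec())
    return np.array(r+list(0.005*np.array(P[4:8])))
  for z0,zt in itertools.product([0,3.14],[0,1.57,3.14,-1.57]):
    o=least_squares(res,[300,350,350,200,0,0,0,0,z0,zt]);best.append((o.cost,sg,o.x.round(2)))
best.sort(key=lambda b:b[0])
for b in best[:3]:print(b)
```

```text
[-0.47   0.217  0.457  1.964 -0.055  0.359 -1.907] [593.22153295   2.15762424 447.69790999] [-2.96354286 -0.60375615 -0.38409051]
(np.float64(71.68527878156513), (-1, -1, -1), array([ 3.6423e+02,  5.4349e+02,  3.9071e+02,  2.7556e+02,  8.7000e-01,
       -8.7200e+00,  1.3970e+01,  0.0000e+00, -4.0000e-02,  1.5400e+00]))
(np.float64(71.68527878166817), (-1, -1, -1), array([ 3.6423e+02,  5.4349e+02,  3.9071e+02,  2.7556e+02,  8.7000e-01,
       -8.7200e+00,  1.3970e+01, -0.0000e+00, -4.0000e-02,  1.5400e+00]))
(np.float64(71.68527878406948), (-1, -1, -1), array([ 3.6423e+02,  5.4349e+02,  3.9071e+02,  2.7556e+02,  8.7000e-01,
       -8.7200e+00,  1.3970e+01, -0.0000e+00, -4.0000e-02,  1.5400e+00]))
```

```bash
cat >> h.py <<'E'
from scipy.optimize import least_squares
P0=[364.23,543.49,390.71,275.56,.87,-8.72,13.97,-.04,1.54]
LO=np.array([-3.06,-.37,-1.25,.18,-1.1,.23,-2.94]);HI=np.array([3.06,2.12,1.32,2.47,4.24,1.98,2.94])
def FK(q):
    h,a,b,c,e,w,g,z0,zt=P0
    R=Ro.from_euler("z",-q[0]+z0)*Ro.from_euler("y",q[1]);p=np.array([0,0,h])+R.apply([0,0,a])
    R=R*Ro.from_euler("z",-q[2]);p=p+R.apply([e,0,0]);R=R*Ro.from_euler("y",q[3]);p=p+R.apply([g,0,b])
    R=R*Ro.from_euler("z",-q[4])*Ro.from_euler("y",q[5]);p=p+R.apply([w,0,c])
    return p,R*Ro.from_euler("z",-q[6]+zt)
def IK(p,Q,q0,m=.05):
    f=lambda q:np.r_[(FK(q)[0]-p)/10,20*(FK(q)[1].inv()*Q).as_rotvec(),.005*(q-q0)]
    o=least_squares(f,np.clip(q0,LO+m+.01,HI-m-.01),bounds=(LO+m,HI-m));return o.x,np.abs(o.fun[:6]).max()
def pegQ(phi,tilt=42.,yaw=-.077):
    # tool z tilted 'tilt' outward about level axis, then tail turned phi (rad) toward left about peg axis
    B=Ro.from_euler("xyz",[np.pi,-np.radians(tilt),yaw]); return B*Ro.from_rotvec([0,0,phi])
PD=-pegQ(0).apply([0,0,1])
E
python3 - <<'E'
from h import *
o=np.array([656,-148.6,195]);q0=np.array([-.2,.3,.35,1.9,-.1,.5,-1.7])
rng=np.random.default_rng(0)
for tilt in(42,32):
 for phi in(0,.4,.8,1.2,1.57,-.8,-1.2,-1.57):
  Q=pegQ(phi,tilt);r=[]
  for z in(90,10):
    p=o+PD*z-Q.apply([99.5,0,53]);best=min((IK(p,Q,q) for q in [q0]+[q0+rng.normal(0,.4,7) for _ in range(6)]),key=lambda b:b[1]);r.append(best)
  print(tilt,phi,[round(b[1],2) for b in r],r[0][0].round(2),r[1][0].round(2), "tooldir tail",(-Q.apply([1,0,0])).round(2))
E
```

```text
42 0 [np.float64(3.36), np.float64(2.98)] [ 1.19  0.83 -1.2   2.29  1.84  0.51 -2.89] [ 1.12  1.09 -1.2   2.19  2.01  0.67 -2.89] tooldir tail [-0.74  0.06 -0.67]
42 0.4 [np.float64(6.2), np.float64(7.56)] [ 0.97  0.61 -0.93  2.21  1.27  0.28 -2.89] [ 0.06  0.61  0.2   2.06 -1.05  0.28 -0.82] tooldir tail [-0.65  0.44 -0.62]
42 0.8 [np.float64(4.68), np.float64(5.43)] [-0.22  0.43  0.43  2.17 -1.05  0.28 -1.31] [-0.14  0.6   0.34  2.04 -1.05  0.28 -1.34] tooldir tail [-0.46  0.76 -0.47]
42 1.2 [np.float64(4.88), np.float64(5.79)] [-0.38  0.44  0.55  2.14 -1.05  0.28 -1.79] [-0.26  0.6   0.42  2.01 -1.05  0.28 -1.81] tooldir tail [-0.2   0.95 -0.24]
42 1.57 [np.float64(4.25), np.float64(5.22)] [-0.42  0.44  0.58  2.09 -1.05  0.28 -2.19] [-0.3   0.59  0.45  1.97 -1.05  0.28 -2.21] tooldir tail [ 0.08  1.   -0.  ]
42 -0.8 [np.float64(0.0), np.float64(0.0)] [ 1.29  0.87 -1.19  2.31  2.25  0.56 -2.42] [ 1.2   1.1  -1.2   2.21  2.28  0.73 -2.32] tooldir tail [-0.57 -0.68 -0.47]
42 -1.2 [np.float64(0.0), np.float64(0.0)] [ 1.29  0.8  -1.15  2.21  2.12  0.44 -1.89] [ 1.17  0.98 -1.1   2.12  
[... 831 characters left out ...]
 -1.82] tooldir tail [-0.23  0.95 -0.19]
32 1.57 [np.float64(0.91), np.float64(1.82)] [-0.4   0.45  0.57  2.09 -1.05  0.28 -2.19] [-0.29  0.6   0.45  1.96 -1.05  0.28 -2.21] tooldir tail [ 0.08  1.   -0.  ]
32 -0.8 [np.float64(1.68), np.float64(0.0)] [ 0.41  0.44  0.05  2.14 -1.05  0.28  0.61] [ 0.99  0.78 -0.84  2.11  1.92  0.34 -2.2 ] tooldir tail [-0.64 -0.67 -0.37]
32 -1.2 [np.float64(0.0), np.float64(0.0)] [ 1.14  0.62 -0.93  2.11  1.32  0.28 -1.23] [ 0.98  0.76 -0.79  2.02  1.63  0.28 -1.5 ] tooldir tail [-0.38 -0.91 -0.19]
32 -1.57 [np.float64(0.0), np.float64(0.0)] [ 1.07  0.6  -0.86  2.02  1.01  0.28 -0.56] [ 0.94  0.74 -0.77  1.93  1.32  0.28 -0.85] tooldir tail [-0.08 -1.   -0.  ]
```

Run:
```python
from h import *
o=np.array([656,-148.6,195]);q0=np.array([-.2,.4,.2,1.8,-.1,.9,-1.6])
for al in(25,30):
  D=Ro.from_euler("xyz",[np.pi,np.radians(al),.131])
  g=np.array([488,234.0,74.])
  for h in(100,0):
    q,e=IK(g-D.apply([0,0,54])+[0,0,h],D,q0);print("vise",al,h,e.round(2),q.round(2))
  for mis in(0,5):
   for phi in(-.4,0,.4):
    LQ=pegQ(phi,42-mis);TQ=LQ*Ro.from_euler("y",-np.radians(al))
    r=[]
    for z in(95,10):
      eye=o+PD*z;grasp=eye-LQ.apply([101,0,0]);q,e=IK(grasp-TQ.apply([0,0,54]),TQ,q0);r+=[e.round(2),q.round(2)]
    print(al,mis,phi,*r,TQ.apply([0,0,1]).round(2))
s=ctrl.read_state();print(s["qpos"].round(2))
plan([[((489.6,234.2,400),down(.131))]])
```

```text
vise 25 100 0.0 [-0.46  0.79  0.06  1.51 -0.15  1.27 -1.76]
vise 25 0 0.0 [-0.46  0.93  0.06  1.54 -0.16  1.1  -1.74]
25 0 -0.4 0.0 [ 0.42  0.47 -0.24  2.14  0.84  0.28 -1.86] 0.0 [ 0.4   0.65 -0.25  2.03  1.15  0.28 -2.17] [ 0.3  -0.19 -0.93]
25 0 0 0.0 [ 0.19  0.46  0.09  2.13 -0.38  0.28 -1.02] 0.0 [ 0.04  0.65  0.26  2.03 -0.85  0.28 -0.61] [ 0.29 -0.02 -0.96]
25 0 0.4 0.0 [ 0.43  0.47 -0.19  2.13 -0.51  0.31 -1.24] 0.0 [ 0.29  0.64 -0.05  2.03 -0.82  0.28 -0.96] [ 0.33  0.14 -0.93]
25 5 -0.4 0.0 [ 0.1   0.46  0.16  2.08  0.13  0.34 -1.18] 0.0 [ 0.15  0.63  0.08  1.98  0.28  0.28 -1.35] [ 0.22 -0.18 -0.96]
25 5 0 0.0 [ 0.2   0.46  0.06  2.07 -0.18  0.42 -1.23] 0.0 [ 0.22  0.63  0.01  1.97 -0.13  0.34 -1.3 ] [ 0.21 -0.02 -0.98]
25 5 0.4 0.0 [ 0.26  0.46  0.01  2.07 -0.51  0.48 -1.27] 0.0 [ 0.32  0.63 -0.1   1.97 -0.42  0.37 -1.36] [ 0.25  0.15 -0.96]
vise 30 100 0.0 [-0.45  0.84  0.06  1.44 -0.16  1.38 -1.76]
vise 30 0 0.0 [-0.44  0.97  0.05  1.46 -0.17  1.22 -1.74]
30 0 -0.4 0.0 [ 0.04  0.48  0.21  2.08  0.16  0.32 -1.24] 0.0 [ 0.15  0.64  0.05  1.98  0.48  0.28 -1.57] [ 0.22 -0.21 -0.95]
30 0 0 0.0 [ 0.2   0.47  0.05  2.06 -0.17  0.41 -1.24] 0.0 [ 0.22  0.65  0.    1.96 -0.12  0.34 -1.3 ] [ 0.21 -0.02 -0.98]
30 0 0.4 0.0 [ 0.31  0.48 -0.03  2.06 -0.54  0.48 -1.21] 0.0 [ 0.37  0.66 -0.15  1.95 -0.43  0.37 -1.32] [ 0.25  0.18 -0.95]
30 5 -0.4 0.0 [ 0.03  0.48  0.21  2.02  0.15  0.47 -1.21] 0.0 [ 0.05  0.65  0.19  1.91  0.14  0.4  -1.25] [ 0.14 -0.21 -0.97]
30 5 0 0.0 [ 0.14  0.48  0.13  1.99 -0.16  0.56 -1.25] 0.0 [ 0.16  0.65  0.07  1.89 -0.14  0.49 -1.3 ] [ 0.12 -0.01 -0.99]
30 5 0.4 0.0 [ 0.22  0.49  0.08  1.99 -0.47  0.62 -1.3 ] 0.0 [ 0.26  0.65 -0.01  1.89 -0.44  0.53 -1.35] [ 0.17  0.18 -0.97]
[-0.47  0.22  0.46  1.96 -0.05  0.36 -1.91]
[-17.77, -18.5, -3.24, -0.014, -0.632, -0.444]
--
```

The arm's wrist limits rule out tilting the hand 42° outward. So I put the link back on the step in the open jaws and regrip it with the hand tilted 30° the other way.

Emit:
send_rows(rows=[[[-17.8,-18.5,-3.2,-0.014,-0.632,-0.444],[-17.8,-18.5,-3.2,-0.014,-0.632,-0.444],[-17.8,-18.5,-3.2,-0.014,-0.632,-0.444],[-17.8,-18.5,-3.2,-0.014,-0.632,-0.444],[-17.8,-18.5,-3.2,-0.014,-0.632,-0.444],[-17.8,-18.5,-3.2,-0.014,-0.632,-0.444],[-17.8,-18.5,-3.2,-0.014,-0.632,-0.444],[-17.8,-18.5,-3.2,-0.014,-0.632,-0.444],[-17.8,-18.5,-3.2,-0.014,-0.632,-0.444]]])

```text
clock: 13.6
eef_pos: [493.1, 231.1, 401.1]
tool_rot: [3.141, -0.006, 0.124]
force: [0.2, -0.2, -0.8]
width: 20.6
gripper_force: 59.4
```

Run:
```python
from h import *
plan([[((489.6,234.2,230),down(.13))]])
```

```text
[-0.42, -0.36, 17.11, 0.001, -0.006, -0.006]
--
```

Emit:
send_rows(rows=[[[-0.4,-0.36,5,0,-0.006,-0.006],[-0.4,-0.36,10,0,-0.006,-0.006],[-0.4,-0.36,15,0,-0.006,-0.006],[-0.4,-0.36,17.1,0,-0.006,-0.006],[-0.4,-0.36,17.1,0,-0.006,-0.006],[-0.4,-0.36,17.1,0,-0.006,-0.006]]])

```text
clock: 14.2
eef_pos: [489.9, 236.1, 230.5]
tool_rot: [3.141, -0.001, 0.132]
force: [0.6, 0.4, -1.8]
width: 20.5
gripper_force: 59.4
```

Run:
```python
from h import *
s=ctrl.read_state();print(s["eef_pos"],s["tool_rot"])
R=Ro.from_euler("xyz",s["tool_rot"])
for n in("top","scene"):
    d=ctrl.get_image(n);print(n,[proj(d,s["eef_pos"]+R.apply(v)).round(1).tolist() for v in([99,0,43],[99,0,53])])
    if n=="scene":
        cv2.imwrite("pics/c5.png",cv2.resize(d["pixels"][90:210,300:450,::-1],(750,600),interpolation=cv2.INTER_CUBIC))
plan([[((489.6,234.2,128.5),down(.13))]])
```

```text
[489.89456876 236.10872372 230.50634377] [ 3.14149093e+00 -7.76601420e-04  1.32336546e-01]
top [[125.0, 157.6], [126.6, 158.8]]
scene [[387.0, 147.2], [386.3, 150.6]]
[-0.14, 0.28, 10.3, -0.001, -0.003, 0.003]
--
```

View pics/c5.png

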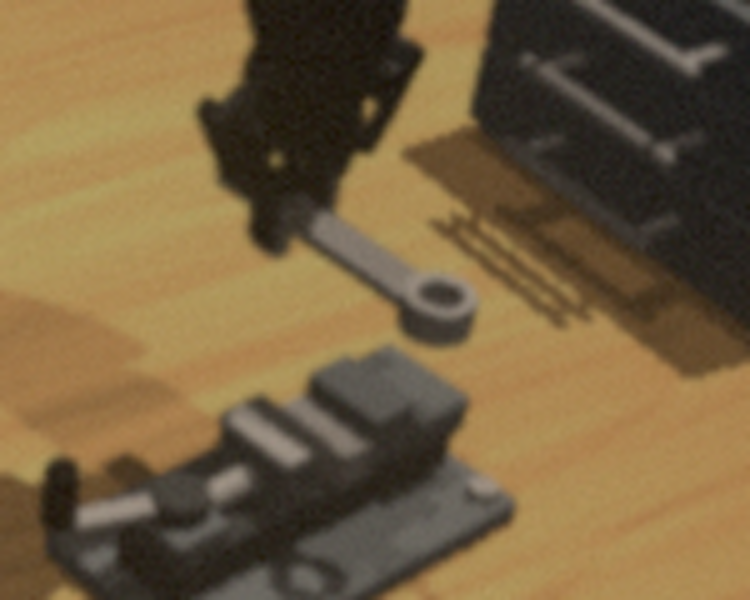

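The link is held level above the open jaws: hole at crop (443,293), step groove at (330,425). I lower and release it.

Emit:
send_rows(rows=[[[-0.14,0.28,4,0,0,0],[-0.14,0.28,8,0,0,0],[-0.14,0.28,10,0,0,0],[-0.14,0.28,10.2,0,0,0],[-0.14,0.28,10.2,0,0,0]]])

```text
clock: 14.8
eef_pos: [488.5, 233.8, 128.6]
tool_rot: [-3.142, -0.0, 0.134]
force: [-0.3, -1.4, -3.5]
width: 20.6
gripper_force: 59.7
```

Run:
```python
from h import *
for i in range(2):
    s=ctrl.read_state();ctrl.get_image("top")
s=ctrl.read_state();print(s["eef_pos"],s["tool_rot"],s["force"])
```

```text
[488.5983737  233.82997374 128.82749175] [-3.14150339e+00 -1.17756459e-03  1.33769977e-01] [-0.44894402 -1.64088454 -2.01840688]
```

Emit:
send_rows(rows=[[[0,0,0.1,0,0,0],[0,0,0.1,0,0,0]]])

```text
clock: 15.1
eef_pos: [488.7, 233.9, 127.5]
tool_rot: [-3.141, -0.002, 0.134]
force: [-0.4, -2.4, 4.2]
width: 20.8
gripper_force: 60.3
```

Emit:
send_rows(rows=[[[0,0,0,0,0,0],[0,0,0,0,0,0],[0,0,0,0,0,0],[0,0,-2,0,0,0],[0,0,-5,0,0,0],[0,0,-9,0,0,0],[0,0,-12,0,0,0],[0,0,-12,0,0,0]]], grip=95)

```text
clock: 15.9
eef_pos: [490.0, 235.3, 250.4]
tool_rot: [-3.138, -0.007, 0.135]
force: [0.5, 0.2, 0.5]
width: 53.6
gripper_force: 0.0
```

Run:
```python
from h import *
D=Ro.from_euler("xyz",[np.pi,np.radians(30),.132]);g=np.array([487.5,233.8,74.]);b=g-D.apply([0,0,53])
t=-D.apply([0,0,1])
plan([[(b+t*90,D)],[(b,D)]])
d=ctrl.get_image("scene");cv2.imwrite("pics/c6.png",cv2.resize(d["pixels"][110:210,300:425,::-1],(750,600),interpolation=cv2.INTER_CUBIC))
```

```text
[6.85, 0.15, 5.31, -0.002, -0.531, 0.003]
--
[-0.0, 0.0, 9.0, 0.0, 0.0, 0.0]
--
```

View pics/c6.png

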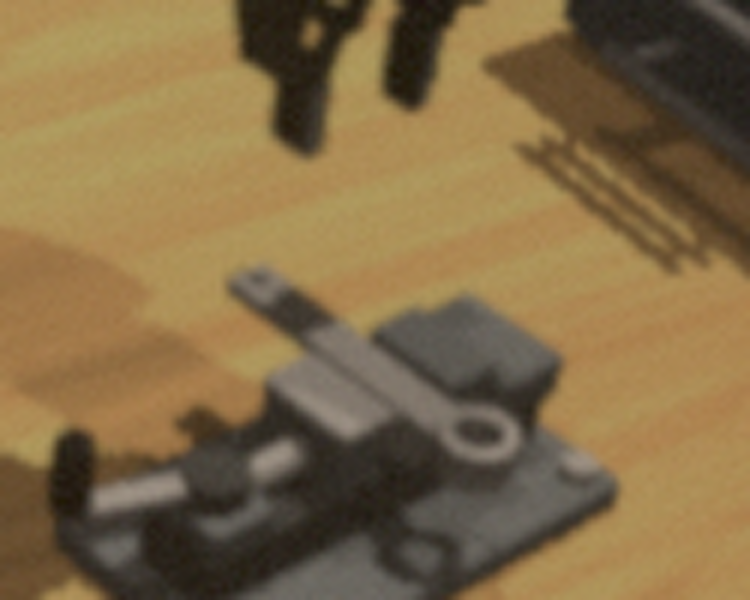

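The link rests back on the step (eye at (482,435), tail at (255,280) in the crop). I regrip with the tilted hand.

Emit:
send_rows(rows=[[[6.85,0.15,0,0,-0.531,0.003],[6.85,0.15,0,0,-0.531,0.003],[6.85,0.15,2,0,-0.531,0.003],[6.85,0.15,5.3,0,-0.531,0.003],[6.85,0.15,5.3,0,-0.531,0.003],[6.85,0.15,5.3,0,-0.531,0.003],[6.85,0.15,5.3,0,-0.531,0.003],[6.85,0.15,5.3,0,-0.531,0.003]]])

```text
clock: 16.75
eef_pos: [556.3, 242.7, 197.5]
tool_rot: [-3.14, 0.525, 0.133]
force: [0.8, 0.4, 0.7]
width: 53.3
gripper_force: 0.0
```

Run:
```python
from h import *
D=Ro.from_euler("xyz",[np.pi,np.radians(30),.132]);g=np.array([487.5,233.8,74.]);b=g-D.apply([0,0,53])
plan([[(b,D)]]);s=ctrl.read_state();print(s["eef_pos"],s["tool_rot"],b,s["qpos"].round(2))
```

```text
[0.18, -0.02, 8.86, -0.001, 0.002, 0.001]
--
[556.32815851 242.66375508 197.47991431] [-3.14012616  0.52515658  0.13295826] [513.76946703 237.28785065 119.8993464 ] [-0.47  0.92  0.14  1.34 -0.23  1.42 -1.7 ]
```

Emit:
send_rows(rows=[[[0.15,0,3,0,0,0],[0.15,0,6,0,0,0],[0.15,0,8,0,0,0],[0.15,0,8.85,0,0,0],[0.15,0,8.85,0,0,0],[0.15,0,8.85,0,0,0]]])

```text
clock: 17.35
eef_pos: [514.0, 236.5, 118.3]
tool_rot: [-3.141, 0.528, 0.132]
force: [-0.2, -0.0, 1.6]
width: 53.3
gripper_force: 0.0
```

Emit:
send_rows(rows=[[[0,0,0,0,0,0],[0,0,0,0,0,0],[0,0,0,0,0,0],[0,0,0,0,0,0],[0,0,0,0,0,0],[0,0,0,0,0,0]]], grip=255)

```text
clock: 17.95
eef_pos: [513.4, 236.2, 117.0]
tool_rot: [3.141, 0.53, 0.131]
force: [1.8, 0.4, 5.2]
width: 21.1
gripper_force: 58.6
```

```bash
cat >> h.py <<'E'
D0=Ro.from_euler("xyz",[np.pi,.530,.1315]);TE=D0.inv().apply(np.array([588.2,247.2,74])-[513.4,236.2,117.])
REL=D0.inv()*down(.132)      # tool->"link-down" frame (link z = -z of it)
O=np.array([656,-148.6,195])
def pegpose(z,mis=5,dx=0,dy=0,phi=0):
    """TCP pose with eye at peg-frame (dx,dy,z)"""
    LQ=pegQ(phi,42-mis);TQ=LQ*REL.inv()
    B=pegQ(0);px,py=B.apply([1,0,0]),-B.apply([0,1,0])
    return O+PD*z+px*dx+py*dy-TQ.apply(TE),TQ
E
python3 - <<'E'
from h import *
print(TE)
a=pegpose(110);print(a[0],a[1].as_euler("xyz"),pegpose(10)[0])
s=ctrl.read_state();R=Ro.from_euler("xyz",s["tool_rot"]);up=s["eef_pos"]+[0,0,250]
print((R.inv().apply([0,0,25])).round(2))
mid=a[0].copy();mid[2]=370
plan([[(up,R)],[(mid,a[1])]])
for z in(110,60,10):print(IK(*pegpose(z),np.array([.15,.5,.1,2,-.15,.5,-1.25])))
E
```

```text
[86.96315943 -1.09715344 -1.11586539]
[ 496.53525065 -137.3593929   265.59180222] [-3.14128972 -0.11577176 -0.07743431] [ 563.2500455  -142.50660874  191.27731967]
[-1.264e+01  1.000e-02 -2.157e+01]
[-12.64, 0.01, -21.57, 0.0, 0.0, 0.0]
--
[-5.8, 36.81, 3.07, 0.044, 0.644, 0.208]
--
(array([ 0.1538864 ,  0.46026196,  0.11758809,  2.00517736, -0.14391531,
        0.57042267, -1.26564406]), np.float64(1.223607249697207e-07))
(array([ 0.15292437,  0.56045753,  0.1050599 ,  1.95125633, -0.15869891,
        0.52418449, -1.26699735]), np.float64(1.1336522333555991e-07))
(array([ 0.15085177,  0.65766921,  0.09492047,  1.88604866, -0.16903048,
        0.49199448, -1.27149557]), np.float64(1.3655540425749725e-07))
```

Emit:
send_rows(rows=[[[-0.5,0,-0.86,0,0,0],[-1.5,0,-2.6,0,0,0],[-3.3,0,-5.6,0,0,0],[-5.5,0,-9.4,0,0,0],[-8,0,-13.6,0,0,0],[-10.5,0,-18,0,0,0],[-12.6,0,-21.6,0,0,0],[-12.6,0,-21.6,0,0,0],[-12.6,0,-21.6,0,0,0]]])

```text
clock: 18.85
eef_pos: [513.5, 236.2, 366.9]
tool_rot: [3.141, 0.53, 0.131]
force: [-0.2, 0.0, -2.5]
width: 21.0
gripper_force: 58.7
```

Emit:
send_rows(rows=[[[-1,5,0.5,0,0,0],[-2,10,1,0.01,0.1,0.03],[-3,15,1.5,0.02,0.2,0.06],[-4,20,2,0.03,0.3,0.1],[-5,25,2.5,0.03,0.4,0.13],[-5.8,30,3,0.04,0.5,0.16],[-5.8,34,3,0.044,0.6,0.2],[-5.8,36.8,3,0.044,0.644,0.208],[-5.8,36.8,3,0.044,0.644,0.208],[-5.8,36.8,3,0.044,0.644,0.208]]])

```text
clock: 19.85
eef_pos: [495.8, -137.0, 368.5]
tool_rot: [-3.142, -0.11, -0.079]
force: [-0.5, 0.3, -1.4]
width: 21.0
gripper_force: 58.9
```

Run:
```python
from h import *
s=ctrl.read_state();print(s["eef_pos"],s["tool_rot"],s["qpos"].round(2));plan([[pegpose(110)]])
```

```text
[ 495.77104786 -137.02259211  368.47134809] [-3.1415873  -0.10987913 -0.0790153 ] [-0.01  0.33  0.31  1.89 -0.16  0.84 -1.27]
[-1.05, 0.03, 10.23, 0.0, 0.006, -0.002]
--
```

Emit:
send_rows(rows=[[[-1.05,0,5,0,0.006,0],[-1.05,0,10.2,0,0.006,0],[-1.05,0,10.2,0,0.006,0],[-1.05,0,10.2,0,0.006,0],[-1.05,0,10.2,0,0.006,0]]])

```text
clock: 20.35
eef_pos: [499.7, -137.0, 269.4]
tool_rot: [3.14, -0.123, -0.076]
force: [-0.7, -0.5, -1.3]
width: 21.1
gripper_force: 59.5
```

Run:
```python
from h import *
s=ctrl.read_state();print(s["eef_pos"],s["tool_rot"])
R=Ro.from_euler("xyz",s["tool_rot"]);L=R*REL;e=s["eef_pos"]+R.apply(TE);print("eye",e);ims=[]
for n in("scene","top"):
    d=ctrl.get_image(n);c=proj(d,O+PD*60);x,y=int(c[0])-35,int(c[1])-35
    print(n,"crop",x,y)
    w=cv2.resize(d["pixels"][y:y+70,x:x+70,::-1],(400,400),interpolation=cv2.INTER_CUBIC);k=400/70
    for nm,X in(("collar",O),("tip",O+PD*60),("eyetop",e-L.apply([0,0,10])),("eyebot",e+L.apply([0,0,10]))):
        print(nm,((proj(d,X)-[x,y]+.5)*k-.5).round(0))
    ims.append(w)
cv2.imwrite("pics/c7.png",np.hstack(ims))
```

```text
[ 499.66675015 -137.01654177  269.39195539] [ 3.14034139 -0.12329352 -0.07629353]
eye [ 585.66578787 -142.48871825  281.19283652]
scene crop 203 152
collar [250. 375.]
tip [204. 204.]
eyetop [164.  26.]
eyebot [178.  84.]
top crop 275 98
collar [201. 145.]
tip [207. 207.]
eyetop [214. 262.]
eyebot [211. 242.]
```

View pics/c7.png

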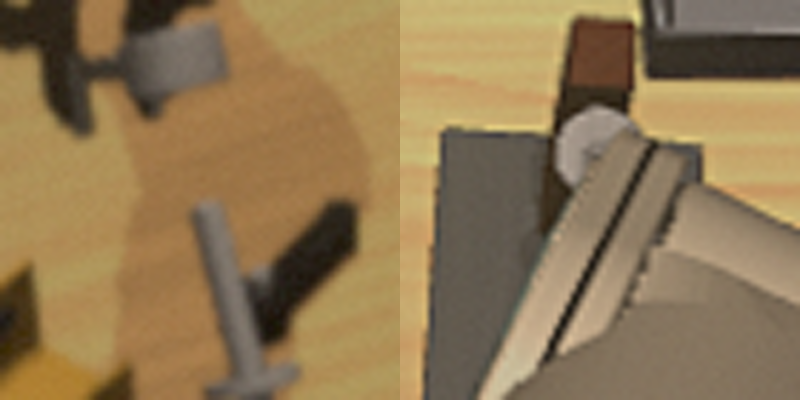

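The scene crop shows the peg tip at (206,210) and the collar at (252,378), both within about 1 px of the prediction. The boss is centred at (177,62), with edges parallel to the peg. The top view is blocked by the arm. I now align on the axis and slide down.

```bash
cat >> h.py <<'E'
def pegstate():
    s=ctrl.read_state();R=Ro.from_euler("xyz",s["tool_rot"]);e=s["eef_pos"]+R.apply(TE)
    B=pegQ(0);v=B.inv().apply(e-O)*[1,-1,-1]
    return s,v,np.degrees(np.arccos(abs((R*REL).apply([0,0,1])@PD)))
E
python3 - <<'E'
from h import *
s,v,a=pegstate();print(v,a,s["eef_pos"],s["force"]);plan([[pegpose(85,dy=-.8)]])
E
```

```text
[  5.62538315   0.37906439 111.78066432] 4.487657364678306 [ 499.64305102 -137.28416627  269.90971952] [ 0.10812545 -0.3994975  -2.06507562]
[1.07, 0.11, 2.44, 0.002, -0.009, 0.001]
--
```

Emit:
send_rows(rows=[[[0.5,0.1,1.6,0,-0.009,0],[1.07,0.1,2.44,0,-0.009,0],[1.07,0.1,2.44,0,-0.009,0],[1.07,0.1,2.44,0,-0.009,0],[1.07,0.1,2.44,0,-0.009,0],[1.07,0.1,2.44,0,-0.009,0]]])

```text
clock: 21.05
eef_pos: [511.8, -139.4, 245.3]
tool_rot: [3.141, -0.112, -0.078]
force: [0.1, 0.1, -2.0]
width: 20.8
gripper_force: 59.5
```

Run:
```python
from h import *
d=ctrl.get_image("scene")
s,v,a=pegstate();print(v,a,s["force"]);plan([[pegpose(z,dy=-.8) for z in (75,65,55,45)]])
print(((proj(d,O+PD*60)-[203,142]+.5)*8),((proj(d,s["eef_pos"]+Ro.from_euler("xyz",s["tool_rot"]).apply(TE))-[203,142]+.5)*8),((proj(d,O)-[203,142]+.5)*8))
cv2.imwrite("pics/c8.png",cv2.resize(d["pixels"][142:217,203:278,::-1],(600,600),interpolation=cv2.INTER_CUBIC))
```

```text
[-2.41073047 -0.85124795 84.32432091] 5.2070506720473295 [ 0.41412806 -0.22445099 -1.60908459]
[0.74, -0.01, 0.65, 0.001, 0.004, -0.0]
[1.32, -0.01, 1.46, 0.001, 0.004, -0.0]
[1.9, -0.01, 2.28, 0.001, 0.004, -0.0]
[2.48, -0.01, 3.09, 0.001, 0.004, -0.0]
--
[286.6603454  366.06654359] [255.40590352 270.52928946] [350.12129718 605.40298461]
```

View pics/c8.png

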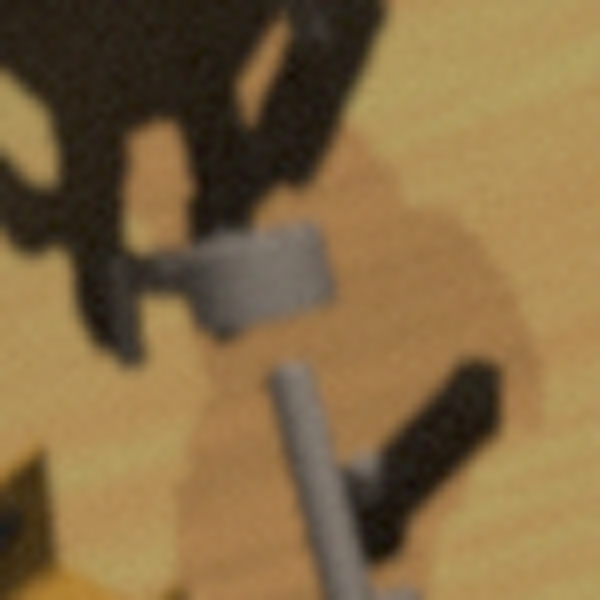

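The boss is centred at (260,280), above the tip at (290,372), matching the prediction to about 0.4 px. I insert.

Emit:
send_rows(rows=[[[0.45,0,0.2,0,0.004,0],[0.74,0,0.65,0,0.004,0],[1.03,0,1.05,0,0.004,0],[1.32,0,1.46,0,0.004,0],[1.61,0,1.87,0,0.004,0],[1.9,0,2.28,0,0.004,0],[1.9,0,2.28,0,0.004,0]]])

```text
clock: 21.8
eef_pos: [533.4, -140.9, 223.6]
tool_rot: [3.141, -0.115, -0.077]
force: [0.0, 0.6, -1.6]
width: 20.7
gripper_force: 59.5
```

Run:
```python
from h import *
s,v,a=pegstate();print(v,a,s["force"],s["torque"],s["width"]);plan([[pegpose(z,dy=-.8) for z in (45,35,25,15,10)]])
```

```text
[-0.61280284 -0.70103991 53.89732303] 5.0470645802435 [ 0.02877223  0.55341825 -1.5675797 ] [ 0.03988486  0.26965789 -0.02890454] 20.696927972536734
[0.57, 0.01, 0.7, 0.001, 0.001, 0.0]
[1.15, 0.01, 1.51, 0.001, 0.001, 0.0]
[1.72, 0.01, 2.33, 0.001, 0.001, 0.0]
[2.3, 0.0, 3.14, 0.001, 0.001, 0.0]
[2.59, 0.0, 3.55, 0.001, 0.001, 0.0]
--
```

Emit:
send_rows(rows=[[[0.3,0,0.35,0,0,0],[0.57,0,0.7,0,0,0],[0.86,0,1.1,0,0,0],[1.15,0,1.51,0,0,0],[1.44,0,1.92,0,0,0],[1.72,0,2.33,0,0,0],[2,0,2.73,0,0,0],[2.3,0,3.14,0,0,0],[2.3,0,3.14,0,0,0]]])

```text
clock: 22.7
eef_pos: [559.8, -143.0, 195.1]
tool_rot: [3.141, -0.115, -0.077]
force: [-0.6, 0.2, -1.4]
width: 20.8
gripper_force: 59.5
```

Run:
```python
from h import *
s,v,a=pegstate();print(v,a,s["force"],s["torque"],s["width"]);plan([[pegpose(z,dy=-.8) for z in (12,8)]])
```

```text
[ 0.03172625 -0.72667237 15.05308935] 5.034964451204817 [-0.59850628  0.20500707 -1.35233133] [ 0.02544923  0.25000171 -0.0633086 ] 20.78095649720946
[0.17, 0.0, 0.26, 0.001, 0.001, 0.0]
[0.41, 0.0, 0.58, 0.001, 0.001, 0.0]
--
```

Emit:
send_rows(rows=[[[0.17,0,0.26,0,0,0],[0.3,0,0.42,0,0,0],[0.36,0,0.5,0,0,0],[0.36,0,0.5,0,0,0]]])

```text
clock: 23.1
eef_pos: [563.0, -143.4, 191.1]
tool_rot: [3.141, -0.114, -0.078]
force: [-4.4, 0.0, 0.4]
width: 20.7
gripper_force: 60.5
```

Run:
```python
from h import *
s,v,a=pegstate();print(v,a,s["force"],s["torque"],s["width"])
d=ctrl.get_image("scene");s,v,a=pegstate();print(v,s["force"])
R=Ro.from_euler("xyz",s["tool_rot"]);u,w=proj(d,s["eef_pos"]+R.apply(TE))
print(u,w);x,y=int(u),int(w)
g=cv2.cvtColor(d["pixels"],cv2.COLOR_RGB2GRAY)
print(g[y-32:y+14:2,x-16:x+18:2])
```

```text
[-0.33516352 -0.95385793  9.88914459] 5.085791221169002 [-4.3629544   0.02667188  0.42318546] [0.09074193 0.49942985 0.02051438] 20.667422926687713
[-0.33023307 -0.96852671  9.91347026] [-5.44579986  0.87830823  1.47316938]
244.44622289505915 212.3709483696913
[[ 23  17  24  19  21  23  19  16  32  85  61  38  55  33  27  45 105]
 [ 27  23  15  16  23  19  14  26  64 103  40  30  36  34  28  65 124]
 [ 23  19  20  28  22  25  25  40 102  82  27  24  27  26  38  96 132]
 [ 22  23  22  26  26  51  56  67 109  44  25  22  32  29  56 121 111]
 [ 16  20  18  22  48 111 120  97  81  31  24  25  29  37  90 115  55]
 [ 13  24  30  23  49  97 124  99  49  27  25  31  30  54 106  67  36]
 [ 39  77  98  69  33  86 119 107  39  21  27  31  33  75  67  33  33]
 [ 87 141 135 112  32  73 109 117  57  26  23  26  30  48  39  33  31]
 [ 87 147 130 116  40  58 106 122  66  26  25  28  35  26  31  32  28]
 [ 96 149 134 122  60  45  96 122  90  36  39  31  32  30  33  29  37]
 [133 145 141 115  40  29  83 115 109  64  83  55  26  27  26  28  76]
 [135 151 148 118  32  27  69 109 121  66  57  52  34  29  27  76 125]
 [135 148 145 121  38  33  61 103 118  75  62  64  45  26  75 125 136]
 [ 98  96  91  79  49  56  55  97 120 108 111 118  90  72 127 132 137]
 [ 42  42  58  76  97  97  91 106 121 125 120 114  97 109 138 134 132]
 [ 44  48  76  79  73  84  95 108 112 119 121 118 104 119 131 125 125]
 [ 48  71  62  55  57  71  88 101 108 117 117 116 106 110 130 132 134]
 [ 57 127 124 107  69  67  82 101 113 115 119 114 105 110 132 135 132]
 [ 56 126 135 134  93  67  83  98 111 114 115 120 108 113 125 131 127]
 [ 56  99 127 126 113  70  77  89 103 110 117 119 118 109 128 126 129]
 [ 73  98 131 130 126  95  68  84 101 105  99 100 120 127 132 135 133]
 [141 130 130 130 130 118 101 108 103  68  60  75 126 133 136 136 134]
 [150 131 127 129 128 125 123 125 115  65  63  71 125 134 130 132 127]]
```

The eye is on the collar (contact at z ≈ 9.9 mm). I release and back off up and towards the robot.

Emit:
send_rows(rows=[[[0,0,0,0,0,0],[0,0,0,0,0,0],[0,0,0,0,0,0],[0,0,0,0,0,0],[0,0,0,0,0,0]]], grip=0)

```text
clock: 23.65
eef_pos: [563.9, -143.4, 191.2]
tool_rot: [3.141, -0.116, -0.077]
force: [0.7, 0.1, 0.7]
width: 85.4
gripper_force: 0.0
```

Emit:
send_rows(rows=[[[-0.5,0,-1,0,0,0],[-1,0,-3,0,0,0],[-2,0,-6,0,0,0],[-4,0,-10,0,0,0],[-6,0,-14,0,0,0],[-8,0,-18,0,0,0],[-8,0,-20,0,0,0],[-8,-5,-20,0,0,0],[-8,-10,-20,0,0,0],[-8,-15,-20,0,0,0]]])

```text
clock: 24.65
eef_pos: [472.5, 15.3, 381.5]
tool_rot: [3.141, -0.117, -0.079]
force: [1.4, 0.3, -0.3]
width: 85.4
gripper_force: 0.0
```

Emit:
send_rows(rows=[[[0,-5,0,0,0,0],[0,-10,0,0,0,0],[0,-10,0,0,0,0],[0,-10,0,0,0,0]]])

```text
clock: 25.05
eef_pos: [480.2, 114.9, 380.6]
tool_rot: [3.14, -0.115, -0.074]
force: [-1.0, -1.2, -0.4]
width: 85.5
gripper_force: 0.0
```

Run:
```python
from h import *
d=ctrl.get_image("top");t=d["pixels"];s=ctrl.read_state();print(s["clock"],s["force"],s["width"])
cv2.imwrite("pics/t9.png",t[:,:,::-1])
g=cv2.cvtColor(t,cv2.COLOR_RGB2GRAY)
eye=O+PD*10;Lx=pegQ(0).apply([1,0,0])
for n,X in(("eyetop",eye+PD*10),("tip",O+PD*60),("tail hole",eye-Lx*134),("collar",O)):print(n,proj(d,X).round(1))
t0=ctrl.get_image("top")["pixels"];old=cv2.imread("pics/top0.png")[:,:,::-1]
print("change between frames",np.abs(t0.astype(int)-t)[95:200,270:350].max())
m=(np.abs(t0.astype(int)-old).max(2)>45).astype(np.uint8)
n,_,st,ce=cv2.connectedComponentsWithStats(cv2.morphologyEx(m,cv2.MORPH_OPEN,np.ones((2,2),np.uint8)))
print(*[(st[i].tolist()) for i in range(1,n) if st[i,4]>15],sep="\n")
print(g[108:168:2,294:328:2])
```

```text
25.1 [-0.78070376  0.67697265 -0.29660949] 85.17344287024635
eyetop [310.1 126.4]
tip [310.9 133.8]
tail hole [304.2 180.3]
collar [309.7 123. ]
change between frames 9
[0, 105, 186, 279, 16052]
[22, 127, 61, 58, 949]
[18, 129, 10, 16, 65]
[302, 129, 13, 51, 419]
[316, 129, 4, 8, 24]
[14, 155, 6, 15, 35]
[330, 156, 4, 6, 19]
[0, 170, 63, 136, 5276]
[309, 181, 13, 16, 131]
[203, 183, 28, 18, 218]
[161, 186, 30, 22, 211]
[194, 201, 8, 14, 72]
[155, 208, 9, 14, 110]
[182, 208, 10, 9, 66]
[149, 212, 4, 7, 22]
[214, 212, 111, 136, 4919]
[199, 216, 11, 7, 59]
[143, 222, 11, 10, 90]
[159, 222, 11, 13, 116]
[58, 235, 4, 5, 16]
[0, 242, 5, 25, 63]
[333, 269, 179, 94, 5505]
[332, 310, 35, 25, 544]
[353, 315, 159, 69, 4065]
[271, 349, 30, 21, 252]
[321, 364, 29, 20, 332]
[260, 368, 38, 11, 221]
[259, 377, 32, 7, 164]
[[184 185 184 184 195  50  76  77  79  75  74 135  67  55  53  51  51]
 [186 184 185 184 175  53  79  75  76  77  76 175  53  47  50  52  49]
 [182 180 182 181 156  56  76  76  76  75  71 163 174 174 172 170 169]
 [173 171 174 179 150  49  53  47  48  47  42 175 183 185 183 183 184
[... 1148 characters left out ...]
 85  84  75 163 147 148 151 158  87  94  83  66  66  65  65]
 [ 94  80  85  85  80 158 148 148 151 148  89  98  61  64  64  66  71]
 [ 95  96  83  82  94 156 150 148 152 141  90  95  61  66  68  67  79]
 [ 93  94  83  83 109 153 152 149 152 143  92  94  65  66  67  65  76]
 [ 93  97  84  84  93 152 149 146 152 151  92  94  70  65  68  67  77]
 [ 95  94  81  84 107 152 148 145 152 117  96  93  86  67  64  66  88]
 [ 94  96  88  84 122 149 149 147 154  95  94  94  91  66  65  65  87]
 [ 94  94  85  83 142 149 150 148 153  81  97  96  63  68  65  69  91]
 [ 95  95  85  79 172 149 148 149 157  88  96  87  67  67  67  65  89]
 [ 93  92  84  78 162 149 149 151 146  91  98  80  67  68  67  67  83]]
```

The top view shows the ring around the peg, hanging still. I check the height above the collar in the scene view.

Run:
```python
from h import *
d=ctrl.get_image("scene");old=cv2.imread("pics/scene0.png")[:,:,::-1]
m=(np.abs(d["pixels"].astype(int)-old).max(2)>30).astype(np.uint8)[180:245,225:270]
B=pegQ(0);px=B.apply([1,0,0])
for tl in(0,15):
  T=Ro.from_rotvec(B.apply([0,1,0])*np.radians(tl))
  for z in(10,14,20,27):
    for s in(1,-1):
      ax=Ro.from_rotvec(s*B.apply([0,1,0])*np.radians(tl)).apply(PD);c=O+PD*z-4.5*px
      X=[c+ax*h+18*(np.cos(t)*np.cross(ax,[0,1,0])/np.linalg.norm(np.cross(ax,[0,1,0]))+np.sin(t)*np.cross(ax,np.cross(ax,[0,1,0]))/np.linalg.norm(np.cross(ax,[0,1,0]))) for h in(-10,10) for t in np.linspace(0,6.28,40)]
      U=np.array([proj(d,x) for x in X]);print(tl*s,z,"box x",U[:,0].min().round(1),U[:,0].max().round(1),"y",U[:,1].min().round(1),U[:,1].max().round(1),"axisz",ax[2].round(2))
print("rows 180+, cols 225..")
for i,r in enumerate(m):print(180+i,"".join(".#"[v] for v in r))
g=cv2.cvtColor(d["pixels"],cv2.COLOR_RGB2GRAY);print(g[196:232:2,230:266:2])
```

```text
0 10 box x 234.1 254.6 y 204.8 219.6 axisz 0.74
0 10 box x 234.1 254.6 y 204.8 219.6 axisz 0.74
0 14 box x 233.6 254.1 y 202.8 217.7 axisz 0.74
0 14 box x 233.6 254.1 y 202.8 217.7 axisz 0.74
0 20 box x 232.8 253.3 y 199.9 214.7 axisz 0.74
0 20 box x 232.8 253.3 y 199.9 214.7 axisz 0.74
0 27 box x 231.9 252.4 y 196.4 211.2 axisz 0.74
0 27 box x 231.9 252.4 y 196.4 211.2 axisz 0.74
15 10 box x 234.0 254.8 y 204.0 220.3 axisz 0.54
-15 10 box x 234.3 254.4 y 204.2 220.5 axisz 0.89
15 14 box x 233.5 254.2 y 202.0 218.3 axisz 0.54
-15 14 box x 233.8 253.9 y 202.2 218.5 axisz 0.89
15 20 box x 232.7 253.5 y 199.0 215.4 axisz 0.54
-15 20 box x 233.0 253.1 y 199.3 215.4 axisz 0.89
15 27 box x 231.8 252.5 y 195.5 211.9 axisz 0.54
-15 27 box x 232.1 252.2 y 195.8 211.9 axisz 0.89
rows 180+, cols 225..
180 .............................................
181 .............................................
182 .............................................
183 .............................................
184 .............................................
185 #...........................................
[... 3602 characters left out ...]
 74  77  73  76  80  81]
 [ 72  55  46  56  73  92 108 116 121 115 110  89  86  79  79  80  77  78]
 [ 46  49  50  52  70  88 104 108 102  90  93  99 101  76  74  75  75  77]
 [ 64  66  71  60  62  68  77  88  98 113 112 112 110 114 114 114 119 117]
 [ 80  78  72  70  62  68  79  99 100  92  98 129 142 141 145 144 144 145]
 [109  87  75  76  81  87 116 113  62  59  78 139 144 144 144 146 142 143]
 [139 133 117 107 129 132 135 126  64  59  71 131 147 146 145 143 140 142]
 [142 138 136 133 136 138 140 140  84  79  97 120 142 141 140 143 146 143]
 [135 136 135 136 139 145 146 146 107  90 112 117 140 142 143 146 142 142]
 [136 135 136 140 145 145 146 143 126  89 110 102 113  89 100 134 136 140]]
```

The boss top edge is at row 205 and the collar shows directly beneath it, so the eye sits about 10–12 mm above the collar face. I hand in.

```bash
python3 -c "
from cell import ctrl
print(ctrl.finish_job())"
```

```text
the job is handed in; nothing more can be done
None
```

The vise lever is fully open and the link hangs by its eye on the dark stand's peg, at rest down at the collar. I moved nothing near the four bystanders but did not measure them afterwards. The job is handed in; the call returned no verdict.

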